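# Set and lock the ratchet prop of a tube cradle

## Robot

A 6-joint arm with a two-finger parallel gripper is mounted at the origin on the work surface. World frame = base frame: x ahead of the robot, y to its left, z up, the work surface at z = 0. Lengths are in m, angles in rad, forces in N, time in s.
With the tool pointing down it reaches from about 0.25 to 0.775 m from the base axis. Payload 4 kg.
Tool frame: the origin (TCP) lies at the centre of the arm's flange, where the gripper is bolted on; the fingertips stand 199 mm ahead of it and the grasp point (between the pads) lies 180 mm ahead of it (robot.tcp_to_tips is the distance from the TCP to the fingertips, in m); z points along the fingers, y is the line along which they close (so a half turn about z gives the same grasp; the last joint's range is limited). The gripper opens to 94 mm and grips with 3 to 60 N. Pads are 16 mm wide; open, the fingers measure 119 mm over their backs; the gripper's body (75 mm by 177 mm) begins 78 mm behind the grasp point.
Start: joints at [1.188, 0.087, 1.371, -0, 1.684, -0.103], TCP at [0.152, 0.529, 0.405] pointing down, gripper open.
Joint ranges: [-3.1, 3.1], [-0.76, 2.03], [0.27, 2.55], [-1.08, 4.22], [0.17, 2.65], [-2.57, 2.57]. Speed limits (rad/s): [2.79, 2.79, 3.14, 3.14, 3.14, 3.14].

## Interface

Orientations are given as [roll, pitch, yaw] about the fixed x, y, z axes, in that order (R = Rz(yaw) Ry(pitch) Rx(roll)).
In Python, from bench import telemetry, snapshot, ticket, robot gives the robot as it stands.
- The arm moves only by the tool apply_moves, never from a script. Its argument "moves" is a list that holds one entry, the list of rows, each a list of 5 numbers: the shift along the tool's x, y, z in units of 50 mm (1.0 is 50 mm), then the turn about the tool's z in units of 10 degrees (1.0 is 10 degrees), then the closure, from 0 (fully open) to 1 (shut). A call has 1 to 10 rows; each row is the pose to reach, as a shift and turn from the pose commanded when the call began, along the tool's axes at that moment; what a row does not reach only later rows make up. A row lasts 1/8 s, in which the tool goes at most 62.5 mm and 10.7 degrees, less where a joint would pass 70% of its speed; a pose out of reach is approached as far as the arm can. A call with a gripper value outside its range is refused whole. The fingers move at their own pace and stop on an object; the grip force is fixed at half the most. Time passes only in rows, so rows that repeat a pose let the fingers close. It gives the time, the measured TCP pose, the force, the opening and the grip force at its end, in the units of the state.
- telemetry.get_obs(): the state, without advancing time (a new reading comes with each control period).
- snapshot(name): name is "scene" or "top" or "wrist"; returns a dict with "image" (480x640x3 uint8, red, green, blue), "fovy" (degrees; the focal length in pixels is half the picture's height over the tangent of half this angle, whatever the lens; pixels are square), "cx", "cy" (the principal point, pixels), "R" (3x3) and "t" (3): a world point X has camera coordinates R X + t. Camera axes: x right, y down, z forward; pixel columns grow to the right and rows downward; lengths in m; the calibration is good to about 2 mm. The wrist camera is an equidistant fisheye: a pixel r from the principal point sees the ray r / f radians off the axis. A picture is of the moment at which its call begins. There is no depth.
- ticket.close_job(): hands the job in; it is judged then, once.
The state is a dict: "time": time; "joint_positions": joint angles; "qvel": joint speeds; "joint_torque": joint torques, N m; "tool_pos": TCP position; "ee_rot": TCP orientation; "wrist_force": force on the tool from outside, world axes, zero at the start; "wrist_torque": the same for the moment, N m; "width": finger opening in m; "finger_force": force on a finger pad.
Only numpy, scipy, OpenCV 4.12 (cv2) and the standard library are available. Lean on these libraries where they do the work, as an engineer would, in place of code of your own. Each camera call takes 0.05 s, during which the arm holds its last target. There are 200 camera calls.

## Task

Stand the low ratchet prop in the round recess of the steel footplate, turned so that its saddle's channel lines up with the channel of the fixed saddle on that plate. Then raise its saddle exactly three clicks, so that it is level with the fixed one (it cannot be lowered again), let go, and lock it: pull the spring collar back down, turn it clockwise to its stop and let it spring fully home. Leave the other labware where it stands.

Things in the scene. Friction and masses are not known exactly. Their poses are not given: they have to be found in the camera images.
- prop: Loose prop, about 0.8 kg. Origin: centre of the underside of its round dark-steel base (radius 50, 12 high), z up. Steel housing on it, radius 19, with the collar round its top and a toothed rod (radius 12) with the saddle coming out. Two ribs low on the housing mark the tab's places: open at +x, locked 60 deg clockwise from above. Carry it by the collar: lifting it by the saddle runs the rod up.
- station: The fixed steel footplate. Origin: on the bench under the centre of its round recess, z up. Recess: floor 6 above the bench, inner radius 57, rim outer radius 62 and 10 above the bench. A bar 50 wide runs along -y to the fixed saddle, a post 170 from the recess centre; that saddle's channel runs along y too.
- seat (a point): Centre of the recess floor, where the centre of the prop's underside belongs (axes as the station's).
- fixed_saddle (a point): Top centre of the fixed saddle, 105 above the bench, 40 by 24 by 12, the same shape as the prop's. The prop's saddle is level with it when it stands on the recess floor, three clicks up.
- saddle (a point): Top centre of the prop's aluminium saddle (axes as the prop's), 78 above the prop's underside when down. The saddle is 12 high, 40 along x, 24 along y: two flat parallel end faces 24 apart to pinch it by, right over the collar (4 mm gap when down). Its open channel, 20 wide, runs along y.
- collar_top (a point): Centre of the top face of the knurled aluminium collar, on the prop's axis: 22 high, 47 across, its top 62 above the prop's underside when not pulled back. Three clicks up, the saddle's top stands 37 above it. Its x axis points to the collar's tab.
- collar_tab (a point): Outer end of the small tab (7 wide, 6 high) at the collar's lower edge, 34 from the axis and 19 below the collar's top.
- column (a joint): Rise of the rod and saddle, m: 0 fully down. A pawl clicks in every 7 mm (0.007, 0.014, ... 0.035; top stop 0.037) and holds the rod there: it cannot go down again. Each click has to be lifted slightly (under 1 mm) beyond its notch and then settles back on it. Rod and tooth together resist with about 2 to 4 N and lets go with a click. It does not rise when the collar is locked.
- sleeve (a joint): Pull-back of the spring collar, m: 0 home (up), 0.0065 fully pulled back (down, towards the base). The spring pushes it up with 4 N at home, 8 N fully back, plus some friction.
- collar (a joint): Turn of the collar, rad: 0 open, 1.047 (60 degrees) locked, growing clockwise seen from above. It turns freely only while pulled back at least 0.005; at home it has about 0.08 rad of play. Between the ends it cannot spring home; within 0.08 rad of the locked stop it springs up by itself when let go, and is then locked. Keep it held fully back while turning, or the loose prop turns along.
- bottle_a: Bystander: amber bottle, radius 30, 140 high, origin under its centre.
- bottle_b: Bystander: amber bottle, radius 27, 120 high, origin under its centre.
- flask: Bystander: conical glass flask, radius 36, 110 high, origin under its centre.
- wash_bottle: Bystander: white wash bottle with spout, radius 30, 150 high (spout reaches 58 along x), origin under its centre.
- beaker: Bystander: glass beaker, radius 32, 70 high, origin under its centre.
- jar: Bystander: small glass jar with a white lid, radius 20, 42 high, origin under its centre.
- spatula: Bystander: steel lab spatula, 150 long along x, 10 wide, 5 thick, lying on the bench.
Things that resemble listed ones, but are neither listed nor needed, are in the scene too. What is shaped like the prop but pink or purple is not meant.

How it is judged:
By the outcome, as a careful person would: the job done as asked, in the order asked, and still so for the second after the job is handed in, with the robot touching nothing.
It also fails if it takes over 62 s, if anything falls off the work surface, if the arm or the gripper's body presses on something with over 40 N, if the wrist force passes 120 N, or if a joint passes its speed limit or range.

## Working session

There is one attempt and no reset: what is moved stays moved. The work goes in short steps, Python scripts to look and compute and a tool call to move; the robot and the scene stay as the last step left them, time stands still between calls to the robot, and variables do not carry over. Pictures are saved under pics/ and viewed, at most 10 in all, crops included, and the job is handed in when it is done.

Besides the shell and the picture viewer there is one more tool, called after "Emit:" as a command line: name --argument value ..., lists and objects as JSON in quotes. apply_moves: Moves the arm, as the interface text tells. Its arguments: {"type":"object","properties":{"moves":{"type":"array","items":{"type":"array","items":{"type":"array","items":{"type":"number"}}}}},"required":["moves"]}

```bash
mkdir -p pics; ls; cat > h.py <<'E'
import numpy as np, cv2
from bench import telemetry, snapshot, ticket, robot
def save(s,n,crop=None,k=1):
    im=s["image"][:,:,::-1]
    if crop: x0,x1,y0,y1=crop; im=im[y0:y1,x0:x1]
    im=cv2.resize(im,None,fx=k,fy=k,interpolation=cv2.INTER_CUBIC); cv2.imwrite("pics/"+n,im)
def f(s): return 240/np.tan(np.radians(s["fovy"])/2)
def ray(s,u,v,fish=False):
    x=(np.array([u,v])-[s["cx"],s["cy"]])/f(s)
    if fish:
        r=np.linalg.norm(x); d=np.r_[x/max(r,1e-9)*np.sin(r),np.cos(r)]
    else: d=np.r_[x,1]
    R=np.array(s["R"]); return -R.T@np.array(s["t"]), R.T@d
def plane(s,u,v,z,fish=False):
    c,d=ray(s,u,v,fish); return c+d*(z-c[2])/d[2]
def proj(s,X,fish=False):
    p=np.array(s["R"])@np.array(X)+np.array(s["t"])
    if fish:
        th=np.arctan2(np.hypot(p[0],p[1]),p[2]); q=p[:2]/np.hypot(p[0],p[1])*th
    else: q=p[:2]/p[2]
    return q*f(s)+[s["cx"],s["cy"]]
E
python3 - <<'E'
from h import *
import pickle
S={n:snapshot(n) for n in("scene","top","wrist")}
pickle.dump(S,open("s0.pkl","wb"))
for n,s in S.items(): print(n,s["fovy"],s["cx"],s["cy"],np.round(s["R"],3).tolist(),np.round(s["t"],3)); save(s,n+"0.png",k=1.25 if n!="wrist" else 1)
print(telemetry.get_obs())
E
```

```text
pics
scene 49.32042202153691 320.4114534890021 244.09339916208978 [[0.429, 0.903, -0.013], [0.655, -0.321, -0.684], [-0.622, 0.285, -0.73]] [-0.213 -0.309  1.62 ]
top 46.34569292076201 323.65732588682323 231.29075753742163 [[-0.01, -1.0, 0.002], [-0.989, 0.009, -0.145], [0.145, -0.003, -0.989]] [-0.022  0.526  1.262]
wrist 65.70646984690485 321.7862707572323 236.96544183930592 [[0.277, 0.961, -0.002], [0.927, -0.267, 0.264], [0.253, -0.075, -0.964]] [-0.549 -0.026  0.392]
{'time': 0.15, 'joint_positions': array([ 1.18793192e+00,  8.77930996e-02,  1.37187260e+00,  1.44704118e-05,
        1.68363106e+00, -1.03132060e-01]), 'qvel': array([-7.81628182e-04,  4.56224107e-05, -3.75221383e-03,  4.37221949e-04,
        8.65638449e-04,  9.93069705e-04]), 'joint_torque': array([ 2.36203974e-03, -3.40642047e+01, -3.02793217e+01,  7.19504454e-02,
        3.05171264e-02, -1.20130953e-04]), 'tool_pos': array([0.15184183, 0.5285372 , 0.40378598]), 'ee_rot': array([-3.13989909e+00, -1.89740876e-04,  2.86186177e+00]), 'wrist_force': array([ 0.17422465, -0.2726704 ,  0.09878289]), 'wrist_torque': array([-0.03943449,  0.01962184, -0.03089745]), 'finger_force': 0.0, 'width': 0.09380523003107716}
```

View pics/top0.png

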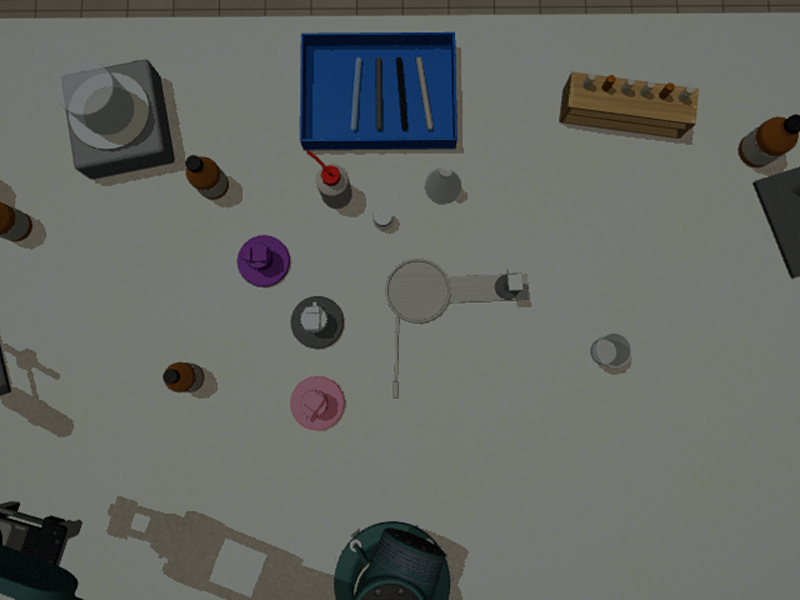

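View pics/scene0.png

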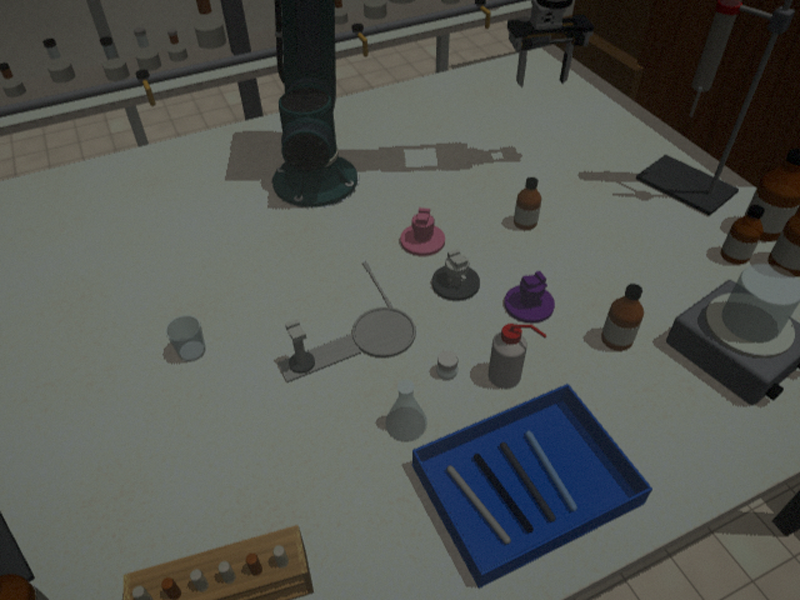

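The top view shows the grey prop at about (317,322), the recess at (418,291), the fixed saddle at (515,283), and pink and purple decoys on both sides of the prop. Next I measure the coarse positions and crop the prop.

```bash
python3 - <<'E'
from h import *
import pickle
S=pickle.load(open("s0.pkl","rb")); s=S["top"]
for n,u,v,z in(("prop base",317,322,.012),("recess",418,291,.01),("fixed",515,282,.105),("saddle",313,317,.078)): print(n,np.round(plane(s,u/1.25,v/1.25,z),4))
w=S["scene"]
for n,u,v,z in(("prop base",456,281,.012),("recess",384,331,.01),("fixed",296,329,.105),("saddle",456,258,.078)): print(n,np.round(plane(w,u/1.25,v/1.25,z),4))
a=s["image"][:,:,::-1][225:295,220:290]; b=w["image"][:,:,::-1][190:250,330:400]
a=cv2.resize(a,(400,400),interpolation=2); b=cv2.resize(b,(400,343),interpolation=2)
b=cv2.copyMakeBorder(b,0,57,0,0,0); cv2.imwrite("pics/c1.png",cv2.convertScaleAbs(np.hstack([a,b]),alpha=1.5))
E
```

```text
prop base [0.469  0.1378 0.012 ]
recess [ 0.5263 -0.0529  0.01  ]
fixed [ 0.527  -0.2219  0.105 ]
saddle [0.4714 0.137  0.078 ]
prop base [0.4756 0.1371 0.012 ]
recess [ 0.5331 -0.0531  0.01  ]
fixed [ 0.5372 -0.2213  0.105 ]
saddle [0.4754 0.1335 0.078 ]
```

View pics/c1.png

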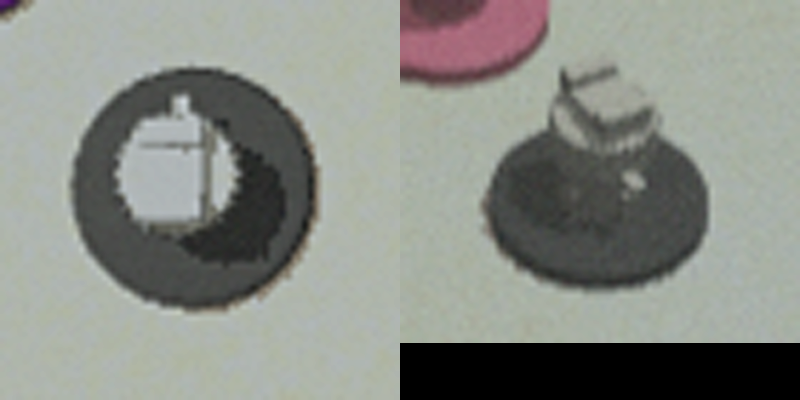

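The crop shows the prop's tab pointing roughly along world +x, leaning slightly towards +y, at crop pixel (181,100). So the prop's yaw is a few degrees. I'll move over it for a wrist view.

Emit:
apply_moves --moves '[[[-8.3, -5.75, 0, 0, 0], [-8.3, -5.75, 0, 0, 0], [-8.3, -5.75, 0, 0, 0], [-8.3, -5.75, 0, 0, 0], [-8.3, -5.75, 0, 0, 0], [-8.3, -5.75, 0, 0, 0], [-8.3, -5.75, 0, 0, 0], [-8.3, -5.75, 0, 0, 0], [-8.3, -5.75, 0, 0, 0], [-8.3, -5.75, 0, 0, 0]]]'

```text
time: 1.4
tool_pos: [0.4713, 0.1377, 0.4042]
ee_rot: [3.141, -0.001, 2.861]
wrist_force: [-0.0, 1.4, 0.6]
width: 0.094
finger_force: 0.0
```

```bash
python3 - <<'E'
from h import *
import pickle
s=snapshot("wrist"); pickle.dump(s,open("w1.pkl","wb")); save(s,"w1.png")
o=telemetry.get_obs(); print(o["time"],o["tool_pos"],o["ee_rot"],o["joint_positions"])
print(proj(s,(.472,.137,.078),True),proj(s,(.529,-.053,.01),True))
E
```

```text
1.45 [0.47086806 0.13834556 0.40444611] [ 3.14122727e+00 -1.08712670e-03  2.86253801e+00] [ 1.69933132e-01 -4.50573998e-02  1.50593074e+00  8.05975315e-04
  1.68154006e+00 -1.12171960e+00]
[321.66530869 231.38195812] [179.8878924  305.97587299]
```

View pics/w1.png

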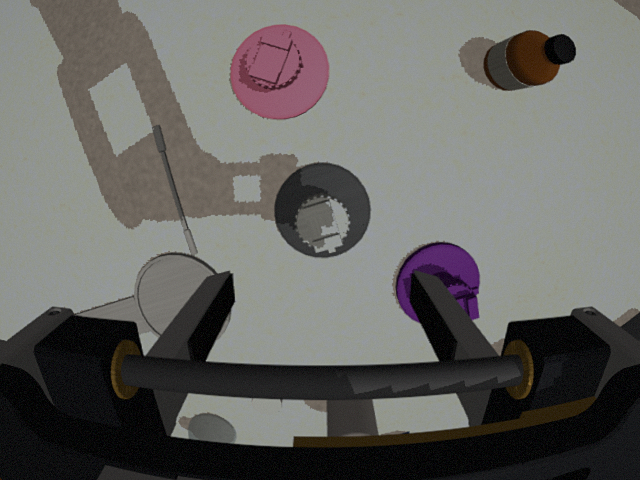

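The wrist view shows the grey prop's base at about (322,209). Its saddle is near (320,222), with channel edges running from (300,208) to (332,200) and the tab side at (328,248). The recess rim is partly visible at (185,295). Next come circle fits and a zoom for the yaw.

```bash
cat >> h.py <<'E'
from scipy.optimize import least_squares
def circ(s,c,z,R,w=.012,fish=False,rad=True,tone=0):
    """radial edge search for a circle of radius R at height z near c; robust fit of the centre"""
    g=cv2.GaussianBlur(s["image"],(0,0),.8).astype(np.float32).mean(2); P=[]
    rr=np.arange(R-w,R+w,.0004)
    for a in np.linspace(0,2*np.pi,180,endpoint=False):
        uv=np.array([proj(s,(c[0]+r*np.cos(a),c[1]+r*np.sin(a),z),fish) for r in rr],np.float32)
        p=cv2.remap(g,uv[:,:1],uv[:,1:],1)[:,0]; d=np.gradient(p)
        d=d*tone if tone else abs(d)
        i=d.argmax()
        if 2<i<len(rr)-3 and d[i]>.3: P.append((c[0]+rr[i]*np.cos(a),c[1]+rr[i]*np.sin(a)))
    P=np.array(P)
    q=least_squares(lambda q:np.hypot(P[:,0]-q[0],P[:,1]-q[1])-(q[2] if rad else R),[*c,R],loss="cauchy",f_scale=.0007).x
    e=abs(np.hypot(P[:,0]-q[0],P[:,1]-q[1])-q[2]); return np.round(q,4),len(P),(e<.0012).sum()
E
python3 - <<'E'
from h import *
import pickle
S=pickle.load(open("s0.pkl","rb")); w=pickle.load(open("w1.pkl","rb"))
for n,s,fi in(("top",S["top"],0),("scene",S["scene"],0),("wrist",w,1)):
    print(n,"base",circ(s,(.471,.137),.012,.05,fish=fi,tone=1),"rim",circ(s,(.529,-.053),.01,.062,w=.008,fish=fi))
im=w["image"][:,:,::-1][190:262,270:375]; cv2.imwrite("pics/c2.png",cv2.convertScaleAbs(cv2.resize(im,None,fx=7.5,fy=7.5,interpolation=2),alpha=1.7))
E
```

```text
top base (array([0.4693, 0.1378, 0.0503]), 180, np.int64(163)) rim (array([ 0.5263, -0.0533,  0.062 ]), 165, np.int64(127))
scene base (array([0.4764, 0.1341, 0.0522]), 172, np.int64(81)) rim (array([ 0.5333, -0.0548,  0.0632]), 169, np.int64(127))
wrist base (array([0.4678, 0.1386, 0.0495]), 180, np.int64(179)) rim (array([ 0.524 , -0.0494,  0.0613]), 153, np.int64(83))
```

View pics/c2.png

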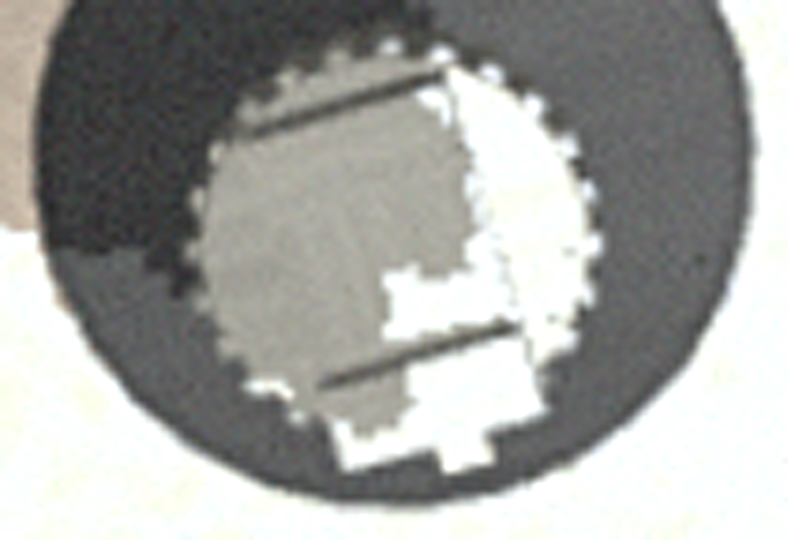

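```bash
python3 - <<'E'
from h import *
import pickle
w=pickle.load(open("w1.pkl","rb")); S=pickle.load(open("s0.pkl","rb"))
P=lambda u,v,z:plane(w,270+u/7.5-.43,190+v/7.5-.43,z,True)[:2]
for a,b in(((250,135),(445,73)),((320,387),(515,325))):
    d=P(*b,.076)-P(*a,.076); print("channel dir deg",np.degrees(np.arctan2(d[1],d[0])))
e=P(345,470,.078); g=P(548,412,.078); print("end edge",e,g,np.degrees(np.arctan2(*(g-e)[::-1])))
t=P(467,470,.043); c=np.array([.4678,.1386]); print("tab",t,np.linalg.norm(t-c),np.degrees(np.arctan2(*(t-c)[::-1])))
q=[P(250,135,.076),P(445,73,.076),P(320,387,.076),P(515,325,.076)]; print(np.mean(q,0),np.linalg.norm(q[2]-q[0]))
# station: bar edges/fixed saddle in top view
s=S["top"]; x0,x1,y0,y1=300,435,195,270
cv2.imwrite("pics/c3.png",cv2.convertScaleAbs(cv2.resize(s["image"][y0:y1,x0:x1,::-1],None,fx=5.9,fy=5.9,interpolation=2),alpha=1.5))
E
```

```text
channel dir deg 91.71691849308084
channel dir deg 92.1191274641649
end edge [0.48842679 0.12675717] [0.4882132  0.15110428] 90.50261762455831
tab [0.50328883 0.13816089] 0.03549155096361869 -0.7089022647863753
[0.46297677 0.13865204] 0.03049796809091693
```

View pics/c3.png

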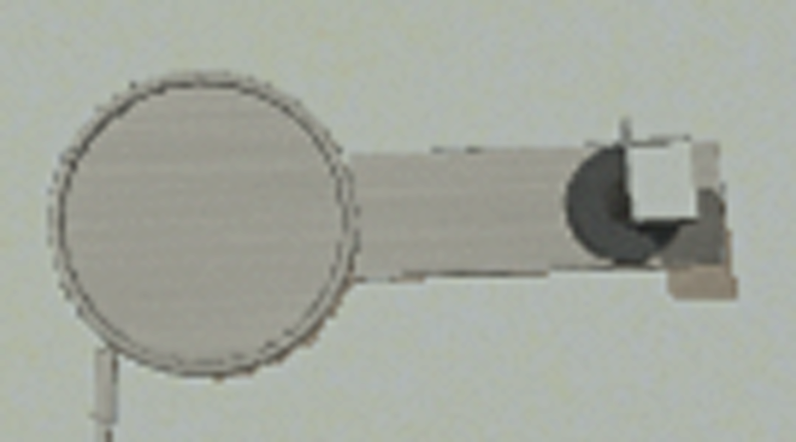

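The crop shows the station with its recess centre at (203,223) and its bar tilted about 2° towards the fixed saddle at (660,180). The prop's yaw is about 1.9° and the station's is similar. I'll align over the prop and go part way down.

Emit:
apply_moves --moves '[[[0.05, -0.02, 0.5, -0.9, 0], [0.05, -0.02, 1.2, -1.8, 0], [0.05, -0.02, 2.0, -1.8, 0], [0.05, -0.02, 2.0, -1.8, 0], [0.05, -0.02, 2.0, -1.8, 0]]]'

```text
time: 2.08
tool_pos: [0.4686, 0.1385, 0.3064]
ee_rot: [3.141, 0.002, -3.105]
wrist_force: [0.3, 0.2, 0.2]
width: 0.0941
finger_force: 0.0
```

```bash
python3 - <<'E'
from h import *
import pickle
s=snapshot("wrist"); pickle.dump(s,open("w2.pkl","wb"))
o=telemetry.get_obs(); print(o["time"],o["tool_pos"],o["ee_rot"],o["joint_positions"][5])
print("base",circ(s,(.468,.138),.012,.05,fish=1,tone=1))
im=s["image"][:,:,::-1]; p=proj(s,(.468,.138,.05),True); print(p,proj(s,(.468,.138,.012),True))
y0=int(p[1])-75;x0=int(p[0])-100
cv2.imwrite("pics/c4.png",cv2.convertScaleAbs(cv2.resize(im[max(y0,0):y0+150,x0:x0+200],None,fx=4,fy=4,interpolation=2),alpha=1.4)); print(x0,y0)
E
```

```text
2.125 [0.46892748 0.13828337 0.30699141] [ 3.14090687  0.00376621 -3.10580397] -1.4359229088412513
base (array([0.4674, 0.1383, 0.0496]), 168, np.int64(159))
[321.03383295 253.89773015] [321.0951216  238.52041097]
221 178
```

View pics/c4.png

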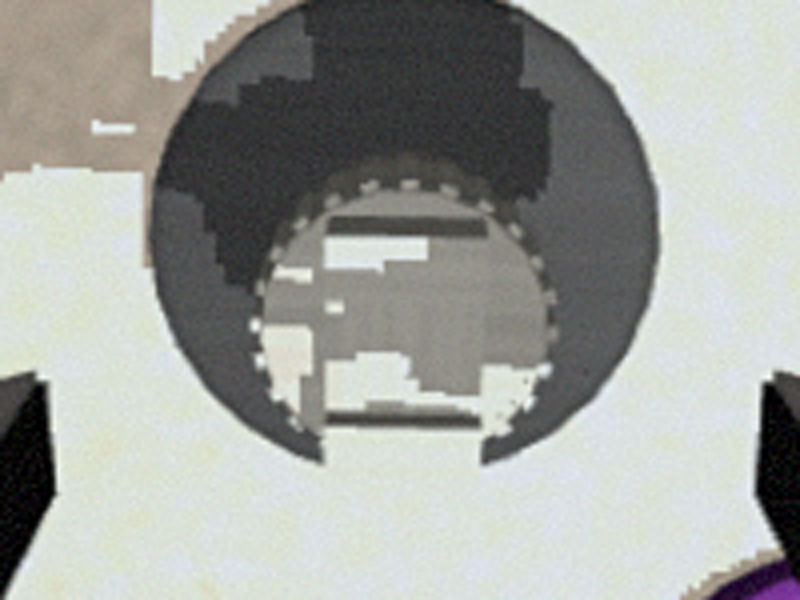

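The saddle's channel edges are level in the image, at crop rows 226 and 420, and the prop is centred between the fingers. I'll go down and grip the collar.

Emit:
apply_moves --moves '[[[0.02, 0, 0.8, 0, 0], [0.02, 0, 1.3, 0, 0], [0.02, 0, 1.52, 0, 0], [0.02, 0, 1.52, 0, 0.3], [0.02, 0, 1.52, 0, 0.8], [0.02, 0, 1.52, 0, 0.8], [0.02, 0, 1.52, 0, 0.8], [0.02, 0, 1.52, 0, 0.8]]]'

```text
time: 3.12
tool_pos: [0.4678, 0.1376, 0.229]
ee_rot: [3.141, 0.001, -3.107]
wrist_force: [-0.5, 7.1, 2.0]
width: 0.0475
finger_force: 3.4
```

```bash
python3 - <<'E'
from h import *
o=telemetry.get_obs(); print(o)
E
```

```text
{'time': 3.125, 'joint_positions': array([ 1.69384271e-01,  5.44822831e-02,  1.76469720e+00,  1.00016604e-03,
        1.32166246e+00, -1.43582312e+00]), 'qvel': array([ 0.00957405, -0.00028698, -0.00721113,  0.06833513, -0.00856774,
       -0.00181647]), 'joint_torque': array([-1.41061485e+00, -2.92059678e+01, -2.66812795e+01, -1.42126657e+00,
        2.31724964e-01,  1.41694161e-02]), 'tool_pos': array([0.46777345, 0.13757072, 0.22901989]), 'ee_rot': array([ 3.14053100e+00,  6.13308819e-04, -3.10742815e+00]), 'wrist_force': array([-0.45142194,  7.13760124,  2.01571721]), 'wrist_torque': array([1.31774013, 0.06949244, 0.01703964]), 'finger_force': 3.3982128649950027, 'width': 0.04747641326466927}
```

Emit:
apply_moves --moves '[[[0, 0, 0, 0, 0.8], [0, 0, 0, 0, 0.8], [0, 0, 0, 0, 0.8], [0, 0, 0, 0, 0.8], [0, 0, -0.5, 0, 0.8], [0, 0, -1.2, 0, 0.8], [0, 0, -1.4, 0, 0.8], [0, 0, -1.4, 0, 0.8]]]'

```text
time: 4.12
tool_pos: [0.4673, 0.1369, 0.2971]
ee_rot: [-3.14, -0.002, -3.108]
wrist_force: [-0.0, 0.2, -8.0]
width: 0.0465
finger_force: 30.0
```

```bash
python3 - <<'E'
from h import *
import pickle
o=telemetry.get_obs(); print({k:np.round(o[k],4) for k in("time","tool_pos","ee_rot","width","finger_force","wrist_force")})
s=snapshot("wrist"); pickle.dump(s,open("w3.pkl","wb")); save(s,"w3.png")
E
```

```text
{'time': np.float64(4.125), 'tool_pos': array([0.4673, 0.1369, 0.2971]), 'ee_rot': array([-3.1403e+00, -2.3000e-03, -3.1076e+00]), 'width': np.float64(0.0465), 'finger_force': np.float64(29.9984), 'wrist_force': array([-2.7000e-03,  2.3230e-01, -7.9849e+00])}
```

View pics/w3.png

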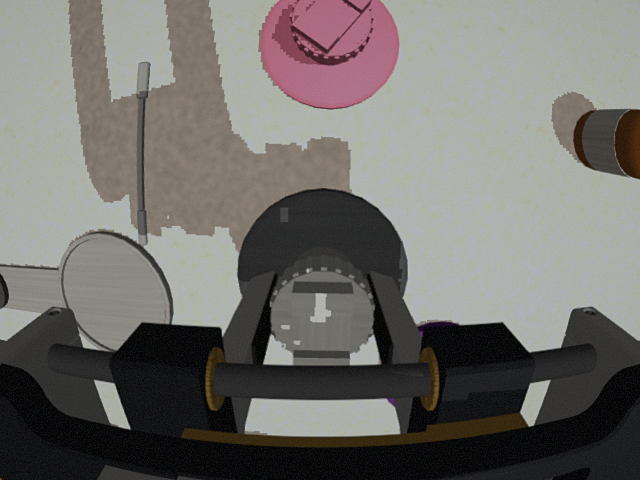

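The prop is held and hangs clear: the base centre is near (322,255), the wrist reads 8 N, and the recess is fully visible at (116,290). I'll measure both in this view.

```bash
python3 - <<'E'
from h import *
import pickle
s=pickle.load(open("w3.pkl","rb"))
for z in(.078,.08): print("base",circ(s,(.468,.137),z,.05,fish=1,tone=1))
for z,R in((.01,.062),(.01,.057),(.006,.057)): print("rim",circ(s,(.526,-.052),z,R,w=.0025,fish=1))
t=pickle.load(open("s0.pkl","rb"))["top"]
for z,R in((.01,.062),(.01,.057)): print("toprim",circ(t,(.526,-.053),z,R,w=.0025))
E
```

```text
base (array([0.467 , 0.1367, 0.05  ]), 175, np.int64(114))
base (array([0.4663, 0.1367, 0.0495]), 175, np.int64(114))
rim (array([ 0.5262, -0.0527,  0.0614]), 89, np.int64(74))
rim (array([ 0.5262, -0.0523,  0.0574]), 64, np.int64(56))
rim (array([ 0.5261, -0.0517,  0.0577]), 85, np.int64(75))
toprim (array([ 0.5261, -0.0531,  0.062 ]), 143, np.int64(137))
toprim (array([ 0.5256, -0.0531,  0.0568]), 92, np.int64(88))
```

Emit:
apply_moves --moves '[[[-0.2, -0.7, 0, 0, 0.8], [-0.5, -1.8, 0, 0, 0.8], [-0.85, -3.0, 0, 0, 0.8], [-1.0, -3.6, 0, 0, 0.8], [-1.05, -3.83, 0, 0, 0.8], [-1.05, -3.83, 0, 0, 0.8], [-1.05, -3.83, 0, 0, 0.8], [-1.05, -3.83, 0, 0, 0.8]]]'

```text
time: 5.18
tool_pos: [0.5265, -0.0509, 0.2985]
ee_rot: [3.141, -0.0, -3.105]
wrist_force: [-0.1, -0.2, -8.4]
width: 0.0466
finger_force: 30.0
```

```bash
python3 - <<'E'
from h import *
import pickle
o=telemetry.get_obs(); print({k:np.round(o[k],4) for k in("time","tool_pos","ee_rot","joint_positions","wrist_force")})
s=snapshot("wrist"); t=snapshot("top"); pickle.dump((s,t),open("w4.pkl","wb")); save(s,"w4.png")
print("base",circ(s,(.526,-.053),.08,.05,fish=1,tone=1), "top base",circ(t,(.526,-.053),.08,.05))
for z,R in((.01,.062),(.01,.057),(.006,.057)): print("rim",circ(s,(.526,-.053),z,R,w=.0025,fish=1))
E
```

```text
{'time': np.float64(5.175), 'tool_pos': array([ 0.5265, -0.0509,  0.2985]), 'ee_rot': array([ 3.1410e+00, -3.0000e-04, -3.1054e+00]), 'joint_positions': array([-2.0380e-01,  8.6200e-02,  1.5843e+00,  5.0000e-04,  1.4715e+00,
       -1.8109e+00]), 'wrist_force': array([-0.1002, -0.1517, -8.3832])}
base (array([ 0.5261, -0.0508,  0.0498]), 175, np.int64(118)) top base (array([ 0.5296, -0.0516,  0.0519]), 156, np.int64(62))
rim (array([ 0.5262, -0.0527,  0.0617]), 123, np.int64(122))
rim (array([ 0.5258, -0.053 ,  0.0569]), 64, np.int64(58))
rim (array([ 0.5262, -0.0534,  0.0573]), 65, np.int64(55))
```

View pics/w4.png

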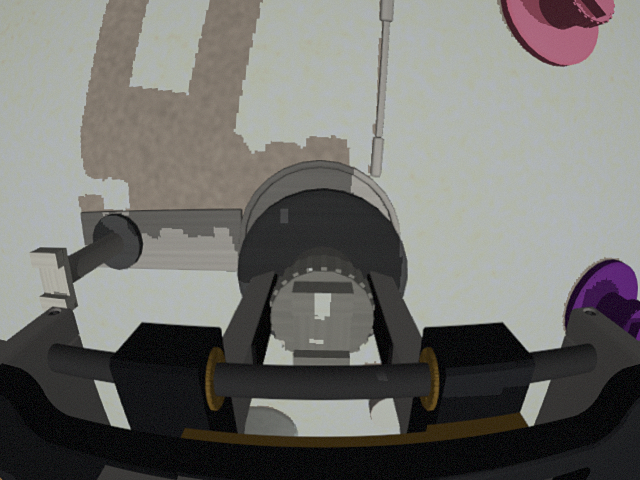

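The prop hangs over the recess at (322,255) and the bar runs left along rows 210 to 270. The fixed saddle is at (50,277). I'll fit the bar edges for the station's yaw.

```bash
python3 - <<'E'
from h import *
import pickle
s,t=pickle.load(open("w4.pkl","rb"))
C=np.array([.5262,-.0529])
for n,im,fi in(("wrist",s,1),("top",t,0)):
  g=cv2.GaussianBlur(im["image"],(0,0),.8).astype(np.float32).mean(2)
  for z in(.004,.006):
    for sg in(-1,1):
      Q=[]
      for d in np.arange(.068,.165,.002):
        xs=np.arange(.017,.034,.0003)
        th=np.radians(1.6)
        pts=[(C[0]+np.cos(th)*sg*x+np.sin(th)*d, C[1]+np.sin(th)*sg*x-np.cos(th)*d) for x in xs]
        uv=np.array([proj(im,(*p,z),fi) for p in pts],np.float32)
        k=abs(np.gradient(cv2.remap(g,uv[:,:1],uv[:,1:],1)[:,0])); i=k.argmax()
        if k[i]>.4 and 2<i<len(xs)-3: Q.append(pts[i])
      Q=np.array(Q); 
      if len(Q)<8: print(n,z,sg,len(Q)); continue
      r=least_squares(lambda p:Q[:,0]-(p[0]+p[1]*(Q[:,1]-C[1])),[C[0],0],loss="cauchy",f_scale=.0007)
      print(n,z,sg,len(Q),"yaw",round(-np.degrees(np.arctan(r.x[1])),2),"x at C",round(r.x[0],4),"inl",(abs(r.fun)<.001).sum())
E
```

```text
wrist 0.004 -1 49 yaw 1.82 x at C 0.5011 inl 46
wrist 0.004 1 49 yaw 1.39 x at C 0.5532 inl 44
wrist 0.006 -1 49 yaw 1.81 x at C 0.5008 inl 45
wrist 0.006 1 49 yaw 1.44 x at C 0.5524 inl 44
top 0.004 -1 46 yaw 1.47 x at C 0.5028 inl 36
top 0.004 1 30 yaw -2.55 x at C 0.5638 inl 21
top 0.006 -1 45 yaw 1.79 x at C 0.5021 inl 35
top 0.006 1 34 yaw -2.07 x at C 0.5621 inl 19
```

Emit:
apply_moves --moves '[[[0, -0.02, 0.3, 0.03, 0.8], [0, -0.04, 0.7, 0.03, 0.8], [0, -0.04, 0.9, 0.03, 0.8], [0, -0.04, 0.9, 0.03, 0.8], [0, -0.04, 0.9, 0.03, 0.8], [0, -0.04, 0.9, 0.03, 0.8]]]'

```text
time: 6.02
tool_pos: [0.5272, -0.0543, 0.2547]
ee_rot: [-3.141, 0.002, -3.113]
wrist_force: [-0.2, -0.1, -8.3]
width: 0.0465
finger_force: 30.0
```

```bash
python3 - <<'E'
from h import *
import pickle
o=telemetry.get_obs(); print({k:np.round(o[k],4) for k in("time","tool_pos","ee_rot","joint_positions","wrist_force")})
s=snapshot("wrist"); z=o["tool_pos"][2]-.229+.012; print(z-.012)
print("base",circ(s,o["tool_pos"][:2],z,.05,fish=1,tone=1))
for R in(.062,.057): print("rim",circ(s,(.526,-.053),.01,R,w=.0025,fish=1))
print(telemetry.get_obs()["tool_pos"])
E
```

```text
{'time': np.float64(6.025), 'tool_pos': array([ 0.5272, -0.0543,  0.2547]), 'ee_rot': array([-3.1411e+00,  2.1000e-03, -3.1125e+00]), 'joint_positions': array([-2.0960e-01,  1.2140e-01,  1.6370e+00,  1.0000e-04,  1.3811e+00,
       -1.8095e+00]), 'wrist_force': array([-0.1693, -0.1308, -8.3415])}
0.02571046437440874
base (array([ 0.5269, -0.0542,  0.0496]), 177, np.int64(112))
rim (array([ 0.5264, -0.053 ,  0.0617]), 130, np.int64(128))
rim (array([ 0.5269, -0.0532,  0.0568]), 51, np.int64(46))
[ 0.52712274 -0.05425906  0.25461527]
```

Emit:
apply_moves --moves '[[[0.01, 0.02, 0.2, 0, 0.8], [0.01, 0.02, 0.34, 0, 0.8], [0.01, 0.02, 0.38, 0, 0.8], [0.01, 0.02, 0.4, 0, 0.8], [0.01, 0.02, 0.4, 0, 0.8], [0.01, 0.02, 0.4, 0, 0.8]]]'

```text
time: 6.82
tool_pos: [0.5261, -0.053, 0.2352]
ee_rot: [3.141, -0.0, -3.112]
wrist_force: [-6.2, 0.9, 2.4]
width: 0.0467
finger_force: 30.0
```

Emit:
apply_moves --moves '[[[0, 0, 0, 0, 0.4], [0, 0, 0, 0, 0.2], [0, 0, 0, 0, 0.2], [0, 0, -0.3, 0, 0.2], [0, 0, -0.9, 0, 0.2], [0, 0, -1.4, 0, 0.0], [0, 0, -1.4, 0, 0.0], [0, 0, -1.4, 0, 0.0]]]'

```text
time: 7.82
tool_pos: [0.5261, -0.0532, 0.3032]
ee_rot: [3.141, -0.001, -3.112]
wrist_force: [0.3, -0.2, -1.0]
width: 0.0943
finger_force: 0.0
```

```bash
python3 - <<'E'
from h import *
import pickle
o=telemetry.get_obs(); print({k:np.round(o[k],4) for k in("time","tool_pos","ee_rot","joint_positions","wrist_force")})
s=snapshot("wrist"); t=snapshot("top"); pickle.dump((s,t),open("w5.pkl","wb"))
print("base",circ(s,(.526,-.053),.018,.05,w=.005,fish=1,tone=1)); print("base top",circ(t,(.526,-.053),.018,.05,w=.005,tone=1))
for R in(.062,.057): print("rim",circ(s,(.526,-.053),.01,R,w=.0025,fish=1))
a=s["image"][:,:,::-1][150:350,180:460]; b=t["image"][:,:,::-1][195:270,300:435]
a=cv2.resize(a,None,fx=2.8,fy=2.8,interpolation=2)
cv2.imwrite("pics/c5.png",cv2.convertScaleAbs(a,alpha=1.5))
E
```

```text
{'time': np.float64(7.825), 'tool_pos': array([ 0.5261, -0.0532,  0.3032]), 'ee_rot': array([ 3.1414e+00, -5.0000e-04, -3.1125e+00]), 'joint_positions': array([-2.0800e-01,  8.2800e-02,  1.5784e+00,  1.0000e-04,  1.4809e+00,
       -1.8079e+00]), 'wrist_force': array([ 0.2602, -0.2189, -1.0269])}
base (array([ 0.5252, -0.0531,  0.0496]), 149, np.int64(134))
base top (array([ 0.5259, -0.0522,  0.0497]), 148, np.int64(103))
rim (array([ 0.5263, -0.0529,  0.0618]), 162, np.int64(156))
rim (array([ 0.5267, -0.0529,  0.0571]), 94, np.int64(77))
```

View pics/c5.png

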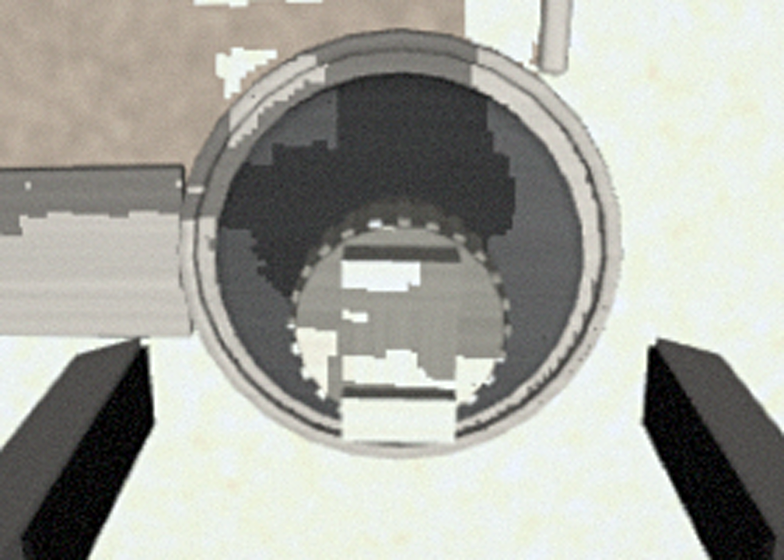

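The prop stands in the recess: its base centre is within about 1 mm of the rim centre, and its saddle edges are level at crop rows 248 and 393. That was my tenth picture, so from here I'll use numbers only. Next I pinch the saddle with the tips kept above the collar.

Emit:
apply_moves --moves '[[[0, 0, 0.3, 0, 0.4], [0, 0, 0.55, 0, 0.6], [0, 0, 0.63, 0, 0.65], [0, 0, 0.63, 0, 0.7], [0, 0, 0.63, 0, 0.74], [0, 0, 0.63, 0, 0.9], [0, 0, 0.63, 0, 0.9], [0, 0, 0.63, 0, 0.9], [0, 0, 0.63, 0, 0.9], [0, 0, 0.63, 0, 0.9]]]'

```text
time: 9.18
tool_pos: [0.5264, -0.053, 0.2725]
ee_rot: [3.141, 0.001, -3.112]
wrist_force: [-0.4, 1.5, 3.0]
width: 0.0233
finger_force: 30.0
```

Emit:
apply_moves --moves '[[[0, 0, -0.08, 0, 0.9], [0, 0, -0.16, 0, 0.9], [0, 0, -0.24, 0, 0.9], [0, 0, -0.32, 0, 0.9], [0, 0, -0.39, 0, 0.9], [0, 0, -0.44, 0, 0.9], [0, 0, -0.48, 0, 0.9], [0, 0, -0.48, 0, 0.9], [0, 0, -0.48, 0, 0.9]]]'

```text
time: 10.3
tool_pos: [0.5261, -0.0532, 0.2962]
ee_rot: [3.141, -0.001, -3.112]
wrist_force: [-2.2, 1.4, -0.7]
width: 0.0234
finger_force: 30.0
```

```bash
python3 - <<'E'
from h import *
import pickle
o=telemetry.get_obs(); print({k:np.round(o[k],4) for k in("time","tool_pos","ee_rot","wrist_force","width")})
s=snapshot("wrist"); t=snapshot("top"); pickle.dump((s,t),open("w6.pkl","wb"))
print("base",circ(s,(.526,-.053),.018,.05,w=.005,fish=1,tone=1))
E
```

```text
{'time': np.float64(10.3), 'tool_pos': array([ 0.5261, -0.0532,  0.2962]), 'ee_rot': array([ 3.1415e+00, -8.0000e-04, -3.1125e+00]), 'wrist_force': array([-2.2373,  1.4287, -0.7421]), 'width': np.float64(0.0234)}
base (array([ 0.5245, -0.0533,  0.0495]), 148, np.int64(127))
```

Emit:
apply_moves --moves '[[[0, 0, 0, 0, 0.7], [0, 0, 0, 0, 0.5], [0, 0, 0, 0, 0.3], [0, 0, -0.2, 0, 0.0], [0, 0, -0.5, 0, 0.0], [0, 0, -0.6, 0, 0.0], [0, 0, -0.6, 0, 0.0], [0, 0, -0.6, 0, 0.0]]]'

```text
time: 11.4
tool_pos: [0.5262, -0.0532, 0.3259]
ee_rot: [3.141, -0.0, -3.112]
wrist_force: [-0.5, 0.4, 0.6]
width: 0.0927
finger_force: 0.0
```

```bash
cat > e.py <<'E'
from h import *
import pickle
def edge(s,P,n,N=13,half=.005,span=.009,along=None):
    """sub-pixel line: world point P, normal n, direction along; returns mean pixel offset line points"""
    g=cv2.GaussianBlur(s["image"],(0,0),.6).astype(np.float32).mean(2); out=[]
    for a in np.linspace(-span,span,N):
        xs=np.arange(-half,half,.0002)
        uv=np.array([proj(s,P+along*a+n*x,True) for x in xs],np.float32)
        k=np.gradient(cv2.remap(g,uv[:,:1],uv[:,1:],1)[:,0]); i=abs(k).argmax(); out.append((a,xs[i],k[i]))
    return np.array(out)
E
python3 - <<'E'
from e import *
o=telemetry.get_obs(); print({k:np.round(o[k],4) for k in("time","tool_pos","ee_rot","wrist_force","width")})
s=snapshot("wrist"); t=snapshot("top"); pickle.dump((s,t),open("w7.pkl","wb"))
print("base",circ(s,(.526,-.053),.018,.05,w=.005,fish=1,tone=1))
s5,_=pickle.load(open("w5.pkl","rb"))
th=np.radians(1.7); X=np.array([np.cos(th),np.sin(th),0]); Y=np.array([-np.sin(th),np.cos(th),0]); c=np.array([.5258,-.053,0])
for nm,im in(("before",s5),("after",s)):
  for z in(.084,.098,.105,.112):
    r=[]
    for sg in(-1,1):
      e=edge(im,c+sg*.012*Y+[0,0,z]+.015*X,Y,along=X,span=.004); m=np.median(e[:,1]); r.append(sg*.012+m)
    print(nm,z,"width mm",round((r[1]-r[0])*1000,2),"mid",round(sum(r)*500,2),"spread",round(e[:,1].std()*1000,2))
E
```

```text
{'time': np.float64(11.4), 'tool_pos': array([ 0.5262, -0.0532,  0.3259]), 'ee_rot': array([ 3.1414e+00, -5.0000e-04, -3.1125e+00]), 'wrist_force': array([-0.4932,  0.4459,  0.6325]), 'width': np.float64(0.0927)}
base (array([ 0.5247, -0.0534,  0.0496]), 173, np.int64(160))
before 0.084 width mm 24.4 mid -0.2 spread 1.48
before 0.098 width mm 22.6 mid -0.1 spread 2.21
before 0.105 width mm 27.6 mid -0.2 spread 2.62
before 0.112 width mm 29.2 mid 0.2 spread 2.27
after 0.084 width mm 26.0 mid -0.4 spread 1.43
after 0.098 width mm 24.6 mid -0.5 spread 0.67
after 0.105 width mm 23.8 mid -0.5 spread 1.61
after 0.112 width mm 23.4 mid -0.7 spread 2.33
```

```bash
python3 - <<'E'
from e import *
s,_=pickle.load(open("w7.pkl","rb")); s5,_=pickle.load(open("w5.pkl","rb"))
th=np.radians(1.7); X=np.array([np.cos(th),np.sin(th),0]); Y=np.array([-np.sin(th),np.cos(th),0]); c=np.array([.5255,-.0533,0])
for nm,im,zs in(("before",s5,(.084,.091)),("after",s,(.091,.098,.105,.112))):
  for z in zs:
    r=[]
    for x in(-.02,.01,.02):
      e=edge(im,c+x*X+[0,0,z],X,along=Y,span=.010,half=.0045); r.append((round(np.median(e[:,1])*1000,1),round(e[:,1].std()*1000,1),round(np.median(e[:,2]),1)))
    print(nm,z,r)
  g=im["image"].mean(2); z=zs[0] if nm=="before" else .105
  p=[proj(im,c+x*X+[0,0,z]+Y*.004,True) for x in np.arange(-.03,.034,.001)]
  print([int(g[int(round(v)),int(round(u))]) for u,v in p])
E
```

```text
before 0.084 [(np.float64(0.5), np.float64(0.2), np.float64(15.1)), (np.float64(-1.5), np.float64(1.2), np.float64(-14.2)), (np.float64(0.9), np.float64(1.4), np.float64(-6.7))]
before 0.091 [(np.float64(-1.5), np.float64(0.2), np.float64(15.7)), (np.float64(-2.7), np.float64(0.9), np.float64(15.0)), (np.float64(-2.5), np.float64(1.4), np.float64(-6.7))]
[49, 52, 48, 50, 75, 104, 101, 101, 65, 52, 58, 111, 164, 160, 161, 165, 112, 99, 102, 101, 104, 101, 100, 101, 102, 102, 103, 101, 98, 101, 97, 102, 103, 101, 134, 159, 156, 161, 99, 58, 49, 93, 162, 157, 157, 159, 159, 158, 156, 158, 156, 110, 109, 134, 125, 153, 156, 151, 155, 156, 157, 156, 156, 158]
after 0.091 [(np.float64(3.9), np.float64(0.8), np.float64(13.6)), (np.float64(3.1), np.float64(2.0), np.float64(-11.4)), (np.float64(-3.9), np.float64(0.1), np.float64(15.3))]
after 0.098 [(np.float64(1.9), np.float64(0.2), np.float64(14.2)), (np.float64(2.9), np.float64(1.2), np.float64(14.7)), (np.float64(1.7), np.float64(2.1), np.float64(-0.3))]
after 0.105 [(np.float64(-0.1), np.float64(0.2), np.float64(14.5)), (np.float64(-0.1), np.float64(1.1), np.float64(15.5)), (np.float64(-1.7), np.float64(1.2), np.float64(0.5))]
after 0.112 [(np.float64(-2.1), np.float64(0.2), np.float64(15.2)), (np.float64(-3.1), np.float64(0.3), np.float64(16.4)), (np.float64(0.3), np.float64(2.6), np.float64(-0.5))]
[104, 101, 97, 99, 96, 100, 98, 81, 50, 51, 118, 164, 159, 159, 161, 161, 163, 158, 94, 100, 101, 100, 100, 99, 97, 98, 100, 99, 99, 98, 101, 101, 98, 98, 103, 128, 160, 151, 48, 49, 125, 154, 158, 155, 157, 157, 156, 156, 157, 155, 153, 153, 155, 158, 156, 154, 155, 158, 154, 158, 155, 157, 154, 157]
```

All edges fit a saddle top at z = 0.105, so it is exactly three clicks up. Now I grip the collar.

Emit:
apply_moves --moves '[[[0.01, 0, 0.6, 0, 0], [0.01, 0, 1.3, 0, 0], [0.01, 0, 1.7, 0, 0.2], [0.01, 0, 1.82, 0, 0.4], [0.01, 0, 1.82, 0, 0.46], [0.01, 0, 1.82, 0, 0.8], [0.01, 0, 1.82, 0, 0.8], [0.01, 0, 1.82, 0, 0.8], [0.01, 0, 1.82, 0, 0.8], [0.01, 0, 1.82, 0, 0.8]]]'

```text
time: 12.75
tool_pos: [0.5261, -0.0532, 0.236]
ee_rot: [-3.141, 0.002, -3.112]
wrist_force: [0.2, 0.5, 3.8]
width: 0.0467
finger_force: 30.0
```

Emit:
apply_moves --moves '[[[0, 0, 0.04, 0, 0.8], [0, 0, 0.08, 0, 0.8], [0, 0, 0.12, 0, 0.8], [0, 0, 0.12, 0, 0.8], [0, 0, 0.12, 0, 0.8]]]'

```text
time: 13.38
tool_pos: [0.5262, -0.0532, 0.23]
ee_rot: [-3.142, 0.002, -3.112]
wrist_force: [0.6, 0.8, 6.1]
width: 0.0465
finger_force: 30.0
```

Emit:
apply_moves --moves '[[[0, 0, 0.03, 0, 0.8], [0, 0, 0.05, 0, 0.8], [0, 0, 0.05, 0, 0.8]]]'

```text
time: 13.75
tool_pos: [0.5263, -0.0532, 0.2296]
ee_rot: [-3.141, 0.003, -3.112]
wrist_force: [-3.4, 1.3, 16.3]
width: 0.0462
finger_force: 30.0
```

The collar is fully back: 6.4 mm down, with the force rising to 16 N at the stop. Turning clockwise now.

Emit:
apply_moves --moves '[[[0, 0, 0, 0.6, 0.8], [0, 0, 0, 1.3, 0.8], [0, 0, 0, 2.0, 0.8], [0, 0, 0, 2.7, 0.8], [0, 0, 0, 3.4, 0.8], [0, 0, 0, 4.1, 0.8], [0, 0, 0, 4.7, 0.8], [0, 0, 0, 5.3, 0.8], [0, 0, 0, 5.6, 0.8], [0, 0, 0, 5.6, 0.8]]]'

```text
time: 15.0
tool_pos: [0.5262, -0.0533, 0.2296]
ee_rot: [3.14, 0.002, 2.193]
wrist_force: [-3.5, 1.2, 15.9]
width: 0.0467
finger_force: 30.0
```

```bash
python3 - <<'E'
from e import *
o=telemetry.get_obs(); print({k:np.round(o[k],4) for k in("time","tool_pos","ee_rot","wrist_force","wrist_torque","width")})
E
```

```text
{'time': np.float64(15.0), 'tool_pos': array([ 0.5262, -0.0533,  0.2296]), 'ee_rot': array([3.1401e+00, 1.8000e-03, 2.1932e+00]), 'wrist_force': array([-3.5222,  1.153 , 15.9396]), 'wrist_torque': array([1.344e-01, 8.268e-01, 4.000e-04]), 'width': np.float64(0.0467)}
```

Emit:
apply_moves --moves '[[[0, 0, 0, 0.2, 0.8], [0, 0, 0, 0.3, 0.8], [0, 0, 0, 0.3, 0.8]]]'

```text
time: 15.38
tool_pos: [0.5262, -0.0532, 0.2296]
ee_rot: [3.14, 0.002, 2.141]
wrist_force: [-3.0, 0.9, 16.4]
width: 0.0466
finger_force: 30.0
```

```bash
python3 - <<'E'
from e import *
o=telemetry.get_obs(); print({k:np.round(o[k],4) for k in("time","tool_pos","ee_rot","wrist_force","wrist_torque","width")})
E
```

```text
{'time': np.float64(15.375), 'tool_pos': array([ 0.5262, -0.0532,  0.2296]), 'ee_rot': array([3.1401e+00, 1.7000e-03, 2.1413e+00]), 'wrist_force': array([-2.9899,  0.91  , 16.4202]), 'wrist_torque': array([0.1536, 0.838 , 0.0992]), 'width': np.float64(0.0466)}
```

Emit:
apply_moves --moves '[[[0, 0, 0, 0.05, 0.8], [0, 0, 0, 0.05, 0.8]]]'

```text
time: 15.62
tool_pos: [0.5262, -0.0532, 0.2296]
ee_rot: [3.14, 0.002, 2.133]
wrist_force: [-3.9, 1.5, 17.0]
width: 0.0464
finger_force: 30.0
```

```bash
python3 - <<'E'
from e import *
o=telemetry.get_obs(); print({k:np.round(o[k],4) for k in("time","tool_pos","ee_rot","wrist_force","wrist_torque","width")})
s=snapshot("wrist"); print("base",circ(s,(.526,-.053),.018,.05,w=.005,fish=1,tone=1))
E
```

```text
{'time': np.float64(15.625), 'tool_pos': array([ 0.5262, -0.0532,  0.2296]), 'ee_rot': array([3.1401e+00, 1.8000e-03, 2.1333e+00]), 'wrist_force': array([-3.9008,  1.5367, 16.9716]), 'wrist_torque': array([0.1696, 0.8317, 0.2528]), 'width': np.float64(0.0464)}
base (array([ 0.5246, -0.0521,  0.0494]), 148, np.int64(123))
```

The stop is reached, with torque climbing to 0.25 N m. I'll let the collar up, open, and rise.

Emit:
apply_moves --moves '[[[0, 0, -0.06, 0, 0.8], [0, 0, -0.12, 0, 0.8], [0, 0, -0.15, 0, 0.8], [0, 0, -0.15, 0, 0.4], [0, 0, -0.15, 0, 0.2], [0, 0, -0.15, 0, 0.0], [0, 0, -0.15, 0, 0.0]]]'

```text
time: 16.55
tool_pos: [0.5256, -0.0533, 0.2336]
ee_rot: [-3.141, -0.001, 2.132]
wrist_force: [-0.3, -0.0, 0.1]
width: 0.0827
finger_force: 0.0
```

Emit:
apply_moves --moves '[[[0, 0, -0.6, 0, 0.0], [0, 0, -1.4, 0, 0.0], [0, 0, -1.8, -3.0, 0.0], [0, 0, -1.8, -3.0, 0.0], [0, 0, -1.8, -5.0, 0.0], [0, 0, -1.8, -5.95, 0.0], [0, 0, -1.8, -5.95, 0.0], [0, 0, -1.8, -5.95, 0.0], [0, 0, -1.8, -5.95, 0.0], [0, 0, -1.8, -5.95, 0.0]]]'

```text
time: 17.8
tool_pos: [0.5257, -0.0532, 0.3241]
ee_rot: [3.141, -0.0, -3.114]
wrist_force: [-0.1, 0.0, -0.3]
width: 0.094
finger_force: 0.0
```

```bash
python3 - <<'E'
from e import *
o=telemetry.get_obs(); print({k:np.round(o[k],4) for k in("time","tool_pos","ee_rot","wrist_force","width")})
s=snapshot("wrist"); t=snapshot("top"); pickle.dump((s,t),open("w8.pkl","wb"))
b=circ(s,(.526,-.053),.018,.05,w=.005,fish=1,tone=1); print("base",b,"top",circ(t,(.526,-.053),.018,.05,w=.005,tone=1),"rim",circ(s,(.526,-.053),.01,.062,w=.0025,fish=1))
s7,_=pickle.load(open("w7.pkl","rb"))
# saddle: height, yaw from edge slopes; collar: radius at home height
th=np.radians(1.7); X=np.array([np.cos(th),np.sin(th),0]); Y=np.array([-np.sin(th),np.cos(th),0])
for nm,im in(("pre",s7),("now",s)):
  for c0 in((.5255,-.0533,0),):
    c=np.array(c0); r=[]
    for z in(.098,.105):
      for x in(-.02,.01):
        e=edge(im,c+x*X+[0,0,z],X,along=Y,span=.010,half=.0045); k=abs(e[:,1]-np.median(e[:,1]))<.0007
        r.append((z,x,round(np.median(e[:,1])*1000,1),"slope deg",round(np.degrees(np.polyfit(e[k,0],e[k,1],1)[0]),2)))
    print(nm,r)
  for z in(.0615,.068): print(nm,"collar",z,circ(im,(.5255,-.053),z,.0235,w=.004,fish=1))
  # tab: brightness on ring r=29..33 at tab height, by angle
  g=im["image"].mean(2); best=[]
  for z in(.0425,.049):
    v=[(a,np.mean([g[tuple(np.round(proj(im,(.5255+q*np.cos(np.radians(a)),-.053+q*np.sin(np.radians(a)),z),True)).astype(int)[::-1])] for q in(.029,.031,.033)])) for a in range(-110,21,5)]
    print(nm,"tab",z,[(a,int(b)) for a,b in v])
E
```

```text
{'time': np.float64(17.8), 'tool_pos': array([ 0.5257, -0.0532,  0.3241]), 'ee_rot': array([ 3.1415e+00, -2.0000e-04, -3.1140e+00]), 'wrist_force': array([-0.0952,  0.0109, -0.33  ]), 'width': np.float64(0.094)}
base (array([ 0.5247, -0.0534,  0.0497]), 172, np.int64(162)) top (array([ 0.5262, -0.0523,  0.0501]), 147, np.int64(108)) rim (array([ 0.5263, -0.053 ,  0.0619]), 153, np.int64(144))
pre [(0.098, -0.02, np.float64(1.9), 'slope deg', np.float64(1.21)), (0.098, 0.01, np.float64(2.9), 'slope deg', np.float64(-0.0)), (0.105, -0.02, np.float64(-0.1), 'slope deg', np.float64(1.25)), (0.105, 0.01, np.float64(-0.1), 'slope deg', np.float64(0.0))]
pre collar 0.0615 (array([ 0.5275, -0.0532,  0.0238]), 148, np.int64(102))
pre collar 0.068 (array([ 0.526 , -0.0535,  0.0236]), 169, np.int64(129))
pre tab 0.0425 [(-110, 37), (-105, 35), (-100, 32), (-95, 35), (-90, 47), (-85, 56), (-80, 61), (-75, 57), (-70, 64), (-65, 55), (-60, 77), (-55, 67), (-50, 79), (-45, 88), (-40, 76), (-35, 111), (-30, 115), (-25, 156), (-20, 157), (-15, 156), (-10, 154), (-5, 136), (0, 138), (5, 156), (10, 154
[... 689 characters left out ...]
8 (array([ 0.526 , -0.0535,  0.0235]), 159, np.int64(117))
now tab 0.0425 [(-110, 34), (-105, 38), (-100, 34), (-95, 37), (-90, 38), (-85, 35), (-80, 52), (-75, 62), (-70, 66), (-65, 56), (-60, 122), (-55, 135), (-50, 105), (-45, 85), (-40, 80), (-35, 113), (-30, 126), (-25, 155), (-20, 157), (-15, 157), (-10, 156), (-5, 157), (0, 157), (5, 156), (10, 153), (15, 119), (20, 102)]
now tab 0.049 [(-110, 39), (-105, 37), (-100, 39), (-95, 36), (-90, 35), (-85, 36), (-80, 58), (-75, 57), (-70, 60), (-65, 58), (-60, 154), (-55, 154), (-50, 69), (-45, 68), (-40, 62), (-35, 116), (-30, 94), (-25, 146), (-20, 133), (-15, 121), (-10, 112), (-5, 102), (0, 105), (5, 101), (10, 99), (15, 121), (20, 112)]
```

The collar fits at its home height, the tab is at about −57° (locked), and the saddle is still at z = 0.105 with its yaw unchanged. Handing in.

```bash
python3 -c "
from bench import ticket
print(ticket.close_job())"
```

```text
the job is handed in; nothing more can be done
None
```

I handed the job in at about 18 s of the 62 s limit. By my measurements the prop stands within about 1.5 mm of the recess centre, with its channel lined up to about 1°, its saddle three clicks up at 105 mm, and the collar turned to its locked stop and sprung home.

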